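# Load two bottles into the slide carriage and index it at the reader

### The job

Two brown bottles, one with a black cap and one with a white cap, stand loose on the worktop: stand each one upright and right down in the well of the blue carriage that fits it, and let go of it. Then pinch the black post of the carriage and slide it along the rail until the ball underneath clicks into the notch at the white reader (red line on the carriage level with the red line on the reader), without running past the notch, and finish there still holding the post. Leave the red-capped bottle, the tape roll and the carton where they are, and tip no bottle over.

Things in the scene. Friction and masses are not known exactly. Their poses are not given: they have to be found in the camera images.
- large_bottle: brown glass bottle with a black cap, round, 45 mm diameter, 95 mm tall (straight body up to about 60 mm, shoulder to 80 mm, then the cap of 28 mm diameter), 0.1 kg; origin at the centre of its underside, z up along the bottle. It belongs in the larger well.
- small_bottle: brown glass bottle with a white cap, round, 38 mm diameter, 82 mm tall (straight body up to about 50 mm, shoulder to 69 mm, then the cap of 24 mm diameter), 0.08 kg; origin at the centre of its underside, z up. It belongs in the smaller well.
- red_cap_bottle: bystander: third brown bottle with a red cap, 60 mm diameter, 120 mm tall, fits no well; origin at the centre of its underside. Leave it alone.
- tape_roll: bystander: roll of tape lying flat, 52 mm diameter, 19 mm high; origin at the centre of its underside. Leave it alone.
- filter_pack: bystander: white carton 80 x 110 x 50 mm; origin at the centre of its underside. Leave it alone.
- stage: the rail: fixed aluminium base 70 mm wide (its x) and 360 mm long (its y) with two round guide rods along its y and dark end plates 34 mm high; origin at the centre of its underside, on the worktop. The carriage slides along the rail's +y, away from its start and towards the reader.
- travel (a joint): travel of the blue carriage along the rail's +y in m, 0 to 0.138; it starts between 0 and 0.025. It runs with about 1 N of friction and stays where it is left.
- index_mark (a point): point on the carriage: middle of the red line across its top face, 46 mm above the worktop; axes as the rail's. The blue block is 76 mm (x) by 126 mm (y) by 24 mm high, its underside 22 mm above the worktop, centred under this point. The ball is in the notch when this mark is level, along the rail, with point notch.
- well_large (a point): point on the carriage: centre of the floor of the larger round well, 48 mm diameter, 18 mm deep with a 2 mm chamfer, floor 28 mm above the worktop; 30 mm from the red line towards the rail's -y
- well_small (a point): point on the carriage: centre of the floor of the smaller round well, 41 mm diameter, 18 mm deep with a 2 mm chamfer, floor 28 mm above the worktop; 32 mm from the red line towards the rail's +y. Seated bottles stand 20 mm apart, so place them with the fingers closing across the rail (its x).
- post_top (a point): centre of the top of the black post to hold the carriage by: square, 14 x 14 mm, sides along the rail's x and y, 46 mm tall, its top 76 mm above the worktop; it stands on a blue tongue 8 mm thick whose top is 30 mm above the worktop, 112 mm from the red line towards the rail's +y. Pinch it along the rail (fingers closing along y): the reader may stand behind it.
- post: the same black post as a body; origin at the centre of its foot, 30 mm above the worktop; axes as the rail's
- reader: white reader box 40 mm (x) by 52 mm (y), 68 mm high, standing behind the rail, with a dark window and a red line on its top and front; fixed, somewhere along the rail. Its origin lies on the rail's centre line at worktop height, level with the notch; the box is centred 90 mm from it towards the rail's +x
- notch (a point): the notch, on the rail's centre line 22 mm above the worktop; y is the direction of travel. A sprung ball under the red line of the carriage climbs a near ridge (about 5 N, from 12 mm before the notch, crest 5.5 mm before it), then drops into the notch, which draws it in and centres it; beyond is a higher ridge (about 9 N, crest 7 mm past the notch), not to be crossed.

How it is judged (in metres and radians):
On the way:
1. both bottles stand in their own wells, let go, and the carriage is still short of the reader (distance between large_bottle and well_large below 0.006 m and angle between each of large_bottle, small_bottle's own z axis and vertical below 0.1 rad and distance between small_bottle and well_small below 0.006 m and contact force between the fingers and large_bottle below 0.1 N and contact force between the fingers and small_bottle below 0.1 N and y of index_mark in the frame of notch below -0.015 m), for 0.2 s.
At the end, for the whole second after the job is handed in: The carriage rests in the notch (mark within 3 mm of it along the rail), the fingers grip the black post with more than 2 N, both bottles stand upright on the floors of their own wells (within 6 mm) untouched, and the three bystanders are within 20 mm of where they were (y of index_mark in the frame of notch between -0.003 and 0.003 m and contact force between the fingers and post above 2 N and distance between large_bottle and well_large below 0.006 m and angle between each of large_bottle, small_bottle's own z axis and vertical below 0.1 rad and distance between small_bottle and well_small below 0.006 m and contact force between the fingers and large_bottle below 0.1 N and contact force between the fingers and small_bottle below 0.1 N and distance of each of red_cap_bottle, tape_roll, filter_pack from where it was at the start of the episode below 0.02 m); the arm keeps its last pose, push and grip.
It fails at once if the carriage is run past the notch (more than 9 mm) (y of index_mark in the frame of notch above 0.009 m).
It fails at once if a bottle is tipped over (angle between any of large_bottle, small_bottle's own z axis and vertical above 0.7 rad).
It fails at once if a bystander is disturbed (distance of any of red_cap_bottle, tape_roll, filter_pack from where it was at the start of the episode above 0.03 m).
It also fails if it takes over 70 s, if anything falls off the work surface, if the arm or the gripper's body presses on something with over 40 N, if the wrist force passes 120 N, or if a joint passes its speed limit or range.

### The arm

A 6-joint arm with a two-finger parallel gripper is mounted at the origin on a cart in front of the work surface, level with it; the furniture and walls round the work are solid. World frame = base frame: x ahead of the robot, y to its left, z up, the work surface at z = 0. Lengths are in mm, angles in rad, forces in N, time in s.
With the tool pointing down it reaches from about 350 to 775 mm from the base axis. Payload 7.3 kg.
Tool frame: the origin (TCP) lies on the front face of the gripper's body, between the roots of the fingers; the fingertips stand 66 mm ahead of it and the grasp point (between the pads) lies 47 mm ahead of it (bot.tip_extent is the distance from the TCP to the fingertips, in mm); z points along the fingers, y is the line along which they close (so a half turn about z gives the same grasp; the last joint's range is limited). The gripper opens to 92 mm and grips with 3 to 60 N. Pads are 19 mm wide; open, the fingers measure 130 mm over their backs; the gripper's body (75 mm by 190 mm) begins 47 mm behind the grasp point.
Start: joints at [1.071, 0.342, 1.524, -0, 1.275, -0.146], TCP at [181.878, 492.503, 292.241] pointing down, gripper open.
Joint ranges: [-2.53, 2.53], [-0.77, 2.02], [0.04, 2.7], [-1, 4.14], [0.28, 2.66], [-3.11, 3.11]. Speed limits (rad/s): [2.57, 2.57, 3.14, 3.14, 3.14, 3.14].

### API

Orientations are given as [roll, pitch, yaw] about the fixed x, y, z axes, in that order (R = Rz(yaw) Ry(pitch) Rx(roll)).
In Python, from plant import readout, viewer, order, bot gives the robot as it stands.
- The arm moves only by the shell command python3 -m creep 'ROWS'. ROWS is text: rows parted by semicolons, each of 7 numbers parted by spaces: the shift along the world's x, y, z in m, then the turn, a rotation vector about the world's x, y, z in rad, then the opening in per cent of the stroke, from 0 (shut) to 100 (fully open). A call has 1 to 8 rows; each row shifts and turns the commanded pose from where the row before left it; what a row does not reach is not made up. A row lasts 1/12 s, in which the tool goes at most 41.7 mm and 7.16 degrees, less where a joint would pass 70% of its speed; a pose out of reach is approached as far as the arm can. A call is refused whole if a number of a shift passes 0.0417 or a number of a turn 0.125, either way. A call with a gripper value outside its range is refused whole. The fingers move at their own pace and stop on an object; the grip force is fixed at half the most. Time passes only in rows, so rows that do not move let the fingers close. It gives the time, the measured TCP pose, the force, the opening and the grip force at its end, in the units of the state.
- readout.get_obs(): the state, without advancing time (a new reading comes with each control period).
- viewer.capture(name): name is "scene" or "top"; returns the picture (384x512x3 uint8, red, green, blue); there is no depth.
- viewer.camera_info(name): a dict with "fx", "fy", "cx", "cy" (pixels), "origin" and "rotation" of the camera in the world. Camera axes: x right, y up, looking along -z (the intrinsics and any distortion apply to the point x, -y, -z); pixel columns grow to the right and rows downward; lengths in mm; the calibration is good to about 2 mm. A picture is of the moment at which its call begins. camera_info takes no time and is no camera call.
- order.close_job(): hands the job in; it is judged then, once.
The state is a dict: "time": time; "joint_positions": joint angles; "dq": joint speeds; "tau": joint torques, N m; "tool_pos": TCP position; "tcp_rot": TCP orientation; "contact_force": force on the tool from outside, world axes, zero at the start; "moment": the same for the moment, N m; "grip_width": finger opening in mm; "finger_force": force on a finger pad.
Only numpy, scipy, OpenCV 4.12 (cv2) and the standard library are available. Lean on these libraries where they do the work, as an engineer would, in place of code of your own. Each camera call takes 0.05 s, during which the arm holds its last target. There are 200 camera calls.

## Working session

There is one attempt and no reset: what is moved stays moved. The work goes in short steps, Python scripts to look and compute and a shell command to move; the robot and the scene stay as the last step left them, time stands still between calls to the robot, and variables do not carry over. Pictures are saved under pics/ and viewed, at most 10 in all, crops included, and the job is handed in when it is done.

```bash
mkdir -p pics
python3 - <<'E'
from plant import readout, viewer, order, bot
import cv2,numpy as np
for n in("scene","top"):
    im=viewer.capture(n); cv2.imwrite(f"pics/{n}0.png",im[:,:,::-1]); i=viewer.camera_info(n); print(n,i)
o=readout.get_obs();print(o)
E
```

```text
scene {'fx': 434.8148259776882, 'fy': 434.8148259776882, 'cx': 244.2975665738177, 'cy': 189.91949615369398, 'origin': array([ 168.56448396, -789.23099534,  560.61760805]), 'rotation': array([ 1.12741438, -0.00760884, -0.43703034])}
top {'fx': 499.5568806265858, 'fy': 499.5568806265858, 'cx': 253.0232240018985, 'cy': 191.5118821921387, 'origin': array([ 397.27322845,   99.54238151, 1432.2645189 ]), 'rotation': array([ 0.12280743,  0.00440142, -1.54871467])}
{'time': 0.1, 'joint_positions': array([ 1.07098910e+00,  3.42659699e-01,  1.52488818e+00,  8.44874344e-07,
        1.27543902e+00, -1.46017833e-01]), 'dq': array([-0.00056309, -0.00113053, -0.00061139,  0.00187191, -0.00082102,
       -0.0008609 ]), 'tau': array([ 2.99194871e-03, -4.32006919e+01, -2.44694352e+01,  7.21384515e-02,
        5.25687612e-02, -6.08989467e-05]), 'tool_pos': array([181.74592075, 492.25022898, 291.62258555]), 'tcp_rot': array([-3.14021336e+00, -2.03661165e-04,  2.78780288e+00]), 'contact_force': array([ 0.16213698,  0.15782223, -0.24780714]), 'moment': array([-0.02975375,  0.04580804,  0.00981805]), 'finger_force': 0.0, 'grip_width': 91.91366858854192}
```

View pics/top0.png

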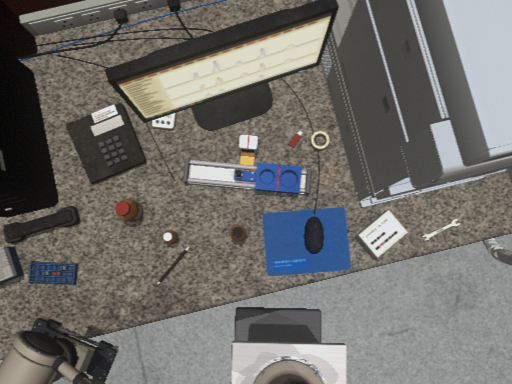

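View pics/scene0.png

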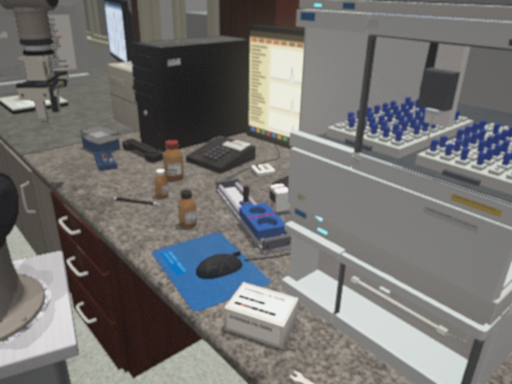

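```bash
cat > h.py <<'E'
import numpy as np,cv2
from scipy.spatial.transform import Rotation as R
from plant import readout, viewer
def cam(n):
    i=viewer.camera_info(n); return i,R.from_euler('xyz',i['rotation']).as_matrix()
def ray(n,u,v,z):
    i,M=cam(n); d=M@np.array([(u-i['cx'])/i['fx'],-(v-i['cy'])/i['fy'],-1]); o=np.array(i['origin']); return o+d*(z-o[2])/d[2]
def proj(n,p):
    i,M=cam(n); c=M.T@(np.array(p,float)-i['origin']); return np.array([i['cx']+i['fx']*c[0]/-c[2], i['cy']-i['fy']*c[1]/-c[2]])
def crop(im,x,y,w,h,s,f): cv2.imwrite(f,cv2.resize(im[y:y+h,x:x+w,::-1],None,fx=s,fy=s,interpolation=cv2.INTER_CUBIC))
E
python3 - <<'E'
from h import *
im=cv2.imread('pics/top0.png')[:,:,::-1]
crop(im,150,130,165,120,4.8,'pics/c1.png')
im=cv2.imread('pics/scene0.png')[:,:,::-1]
crop(im,140,135,160,120,5,'pics/c2.png')
E
```

```text
(no output)
```

View pics/c1.png

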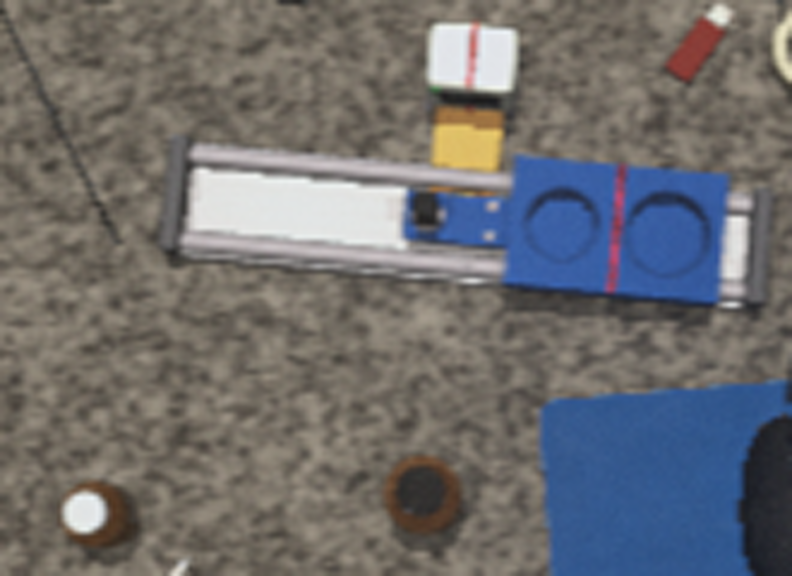

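View pics/c2.png

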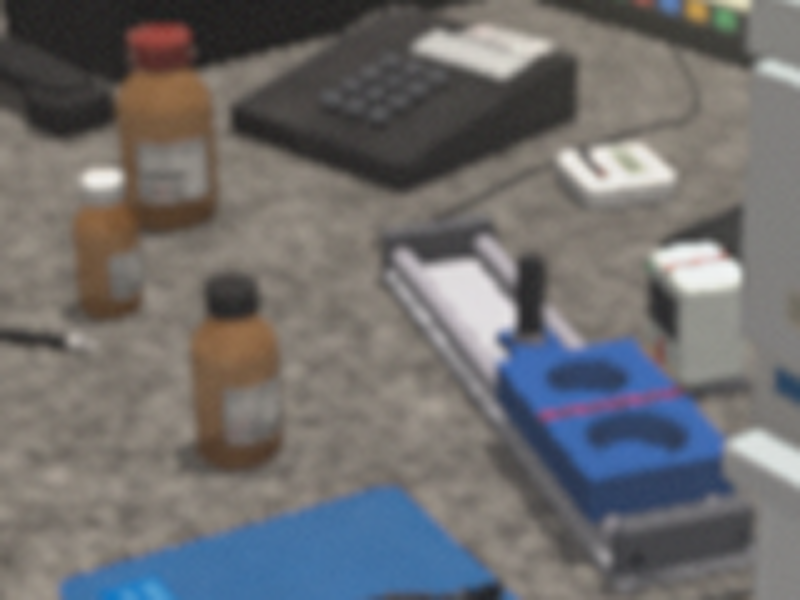

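Run:
```python
from h import *
np.set_printoptions(precision=1,suppress=True)
def t(c,z): return ray('top',(c[0]+.5)/4.8-.5+150,(c[1]+.5)/4.8-.5+130,z)
def s(c,z): return ray('scene',(c[0]+.5)/5-.5+140,(c[1]+.5)/5-.5+135,z)
co=[t(c,46) for c in [(517,157),(727,175),(718,303),(505,284)]]
for c in co: print(c)
print('sizes',[np.linalg.norm(co[i]-co[i-1]) for i in range(4)],'centre',sum(co)/4)
a,b=t((621,166),46),t((612,291),46); print('line',a,b,(a+b)/2)
a2=(co[0]+co[3]-co[1]-co[2])/2; print('yaw rail', np.arctan2(a2[1],a2[0])-np.pi/2)
r0,r1=[t(c,0) for c in[(178,195),(758,247)]];d=[t(c,34) for c in[(178,192),(760,245)]]
print('end plates z34',d, np.linalg.norm(d[0]-d[1]),np.arctan2(*(d[0]-d[1])[[1,0]])-np.pi/2,sum(d)/2)
print('wells',t((562,226),46),t((668,234),46))
print('reader line',t((474,25),68),t((470,90),68),'post',t((427,203),76),'postS',s((531,262),76))
print('white',t((85,512),82),s((102,181),80)); print('black',t((423,489),95),s((233,288),93))
print('reader S',s((688,268),68), s((665,397),46),s((540,412),46))
print('redcap',t((-1+ (124-150)*4.8,(207-130)*4.8),120))
```

```text
[651.3  99.2  46. ]
[643.2 -24.1  46. ]
[567.6 -19.6  46. ]
[576.  104.6  46. ]
sizes [np.float64(75.4587822586385), np.float64(123.50809252779406), np.float64(75.79274486616383), np.float64(124.48880890804641)] centre [609.5  40.   46. ]
line [647.2  38.1  46. ] [573.3  42.2  46. ] [610.3  40.1  46. ]
yaw rail -0.06684870198834414
end plates z34 [array([628.2, 299.1,  34. ]), array([604., -45.,  34.])] 344.9083066431342 -0.07045561660616984 [616.1 127.   34. ]
wells [610.9  72.   46. ] [607.5  10.   46. ]
reader line [724.6 125.8  68. ] [686.1 127.2  68. ] post [618.  150.2  76. ] postS [615.  148.4  76. ]
white [437.2 337.5  82. ] [435.9 337.8  80. ]
black [453.7 147.5  95. ] [451.8 148.2  93. ]
reader S [695.6 122.8  68. ] [635.9  36.5  46. ] [572.9  48.1  46. ]
redcap [511.6 450.1 120. ]
```

```bash
python3 -m creep '.0232 -.014 -.01 0 0 -.117 100;.0232 -.014 -.01 0 0 -.117 100;.0232 -.014 -.01 0 0 -.117 100;.0232 -.014 -.01 0 0 -.117 100;.0232 -.014 -.01 0 0 -.117 100;.0232 -.014 -.01 0 0 -.117 100' && python3 -m creep '.0232 -.014 -.01 0 0 -.117 100;.0232 -.014 -.01 0 0 -.117 100;.0232 -.014 -.01 0 0 -.117 100;.0232 -.014 -.01 0 0 -.117 100;.0232 -.014 -.01 0 0 -.117 100;0 0 0 0 0 0 100;0 0 0 0 0 0 100'
```

```text
time: 0.6
tool_pos: [321.9, 407.6, 231.5]
tcp_rot: [-3.141, 0.0, 2.08]
contact_force: [-0.2, 0.5, 0.2]
grip_width: 91.9
finger_force: 0.0
time: 1.18
tool_pos: [437.6, 337.5, 181.1]
tcp_rot: [-3.14, 0.001, 1.499]
contact_force: [0.3, -0.1, 0.4]
grip_width: 91.8
finger_force: 0.0
```

```bash
python3 -m creep '-.0005 0 -.022 0 0 0 100;0 0 -.022 0 0 0 100;0 0 -.022 0 0 0 100;0 0 -.023 0 0 .003 100;0 0 0 0 0 0 100;0 0 0 0 0 0 20;0 0 0 0 0 0 20;0 0 0 0 0 0 20' && python3 -m creep '0 0 0 0 0 0 20;0 0 0 0 0 0 20;0 0 0 0 0 0 20;0 0 0 0 0 0 20;0 0 0 0 0 0 20;0 0 0 0 0 0 20'
```

```text
time: 1.85
tool_pos: [437.1, 339.3, 95.0]
tcp_rot: [3.139, -0.002, 1.505]
contact_force: [0.6, -0.4, -0.1]
grip_width: 76.5
finger_force: 0.0
time: 2.35
tool_pos: [436.6, 338.5, 93.3]
tcp_rot: [3.141, -0.0, 1.504]
contact_force: [0.1, 0.4, 1.3]
grip_width: 36.6
finger_force: 30.3
```

```bash
python3 -m creep '0 0 .01 0 0 0 20;0 0 .025 0 0 0 20;0 0 .025 0 0 0 20;0 0 .025 0 0 0 20;0 0 .01 0 0 0 20;0 0 0 0 0 0 20;0 0 0 0 0 0 20;0 0 0 0 0 0 20'
python3 - <<'E'
from h import *
o=readout.get_obs();p=o['tool_pos'];print(p,o['tcp_rot'])
im=viewer.capture('scene')
for z in(-47,-66): print(proj('scene',p+[0,0,z]))
u,v=proj('scene',p+[0,0,-47]).astype(int)
crop(im,u-60,v-60,120,120,5,'pics/g1.png');print(u-60,v-60)
E
```

```text
time: 3.02
tool_pos: [435.9, 338.1, 186.8]
tcp_rot: [-3.14, 0.002, 1.504]
contact_force: [-0.2, -0.6, -0.4]
grip_width: 36.3
finger_force: 30.0
[435.89863448 338.07381388 186.81873728] [-3.13952154e+00  1.50714314e-03  1.50379150e+00]
[158.34201525 150.85708473]
[158.86789749 157.27318245]
98 90
```

View pics/g1.png

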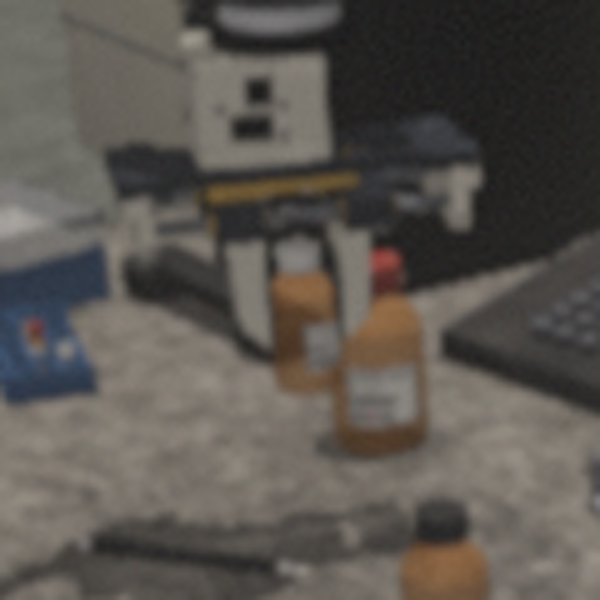

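```bash
python3 -m creep '.0096 -.0166 .001 0 0 0 20;.0176 -.0266 .001 0 0 0 20;.0176 -.0266 .001 0 0 0 20;.0176 -.0266 .001 0 0 0 20;.0176 -.0266 .001 0 0 0 20;.0176 -.0266 .001 0 0 0 20' && python3 -m creep '.0176 -.0266 .001 0 0 0 20;.0176 -.0266 .001 0 0 0 20;.0176 -.0266 .001 0 0 0 20;.0176 -.0266 .001 0 0 0 20;.0076 -.0096 0 0 0 0 20;0 0 0 0 0 0 20;0 0 0 0 0 0 20;0 0 0 0 0 0 20'
python3 - <<'E'
from h import *
o=readout.get_obs();p=o['tool_pos'];print(p,o['tcp_rot'],o['joint_positions'])
E
```

```text
time: 3.57
tool_pos: [534.3, 187.4, 192.6]
tcp_rot: [-3.139, 0.001, 1.504]
contact_force: [0.9, 1.2, -0.6]
grip_width: 36.8
finger_force: 30.0
time: 4.23
tool_pos: [611.2, 74.0, 197.2]
tcp_rot: [-3.139, -0.0, 1.504]
contact_force: [-0.6, -0.3, -0.9]
grip_width: 36.7
finger_force: 30.0
[611.18874803  73.99646533 197.23978936] [-3.13917665e+00 -3.44959386e-04  1.50449428e+00] [-4.13791555e-03  5.90165059e-01  1.38971352e+00  5.38290198e-04
  1.16410404e+00  6.19501940e-02]
```

```bash
python3 -m creep '.0006 -.002 -.02 0 0 0 20;0 0 -.02 0 0 0 20;0 0 -.012 0 0 0 20;0 0 0 0 0 0 20;0 0 0 0 0 0 20' && python3 -m creep '0 0 -.004 0 0 0 20;0 0 -.003 0 0 0 20;0 0 -.003 0 0 0 20;0 0 -.002 0 0 0 20;0 0 0 0 0 0 20;0 0 0 0 0 0 20'
```

```text
time: 4.65
tool_pos: [611.9, 72.2, 145.9]
tcp_rot: [-3.14, -0.0, 1.505]
contact_force: [0.8, 0.3, -0.2]
grip_width: 36.4
finger_force: 30.0
time: 5.15
tool_pos: [612.6, 71.0, 134.1]
tcp_rot: [-3.141, -0.0, 1.504]
contact_force: [-0.7, 1.3, -1.7]
grip_width: 36.7
finger_force: 30.0
```

```bash
python3 -m creep '0 0 -.003 0 0 0 20;0 0 -.003 0 0 0 20;0 0 -.003 0 0 0 20;0 0 -.0025 0 0 0 20;0 0 0 0 0 0 20;0 0 0 0 0 0 20'; python3 -m creep '0 0 -.001 0 0 0 20;0 0 0 0 0 0 20;0 0 0 0 0 0 20'
```

```text
time: 5.65
tool_pos: [612.6, 70.8, 122.4]
tcp_rot: [-3.141, 0.0, 1.504]
contact_force: [0.3, -0.0, -1.3]
grip_width: 36.5
finger_force: 30.0
time: 5.9
tool_pos: [612.8, 70.9, 121.7]
tcp_rot: [3.141, 0.0, 1.504]
contact_force: [-0.5, 0.4, -1.7]
grip_width: 36.6
finger_force: 30.0
```

```bash
python3 -m creep '0 0 -.0012 0 0 0 20;0 0 0 0 0 0 20;0 0 0 0 0 0 20'; python3 -m creep '0 0 0 0 0 0 70;0 0 0 0 0 0 70;0 0 0 0 0 0 70;0 0 0 0 0 0 70;0 0 0 0 0 0 70;0 0 0.005 0 0 0 70;0 0 .015 0 0 0 80;0 0 .02 0 0 0 100' && python3 -m creep '0 0 .025 0 0 0 100;0 0 .025 0 0 0 100;0 0 .005 0 0 0 100;0 0 0 0 0 0 100;0 0 0 0 0 0 100'
```

```text
time: 6.15
tool_pos: [612.9, 70.9, 121.3]
tcp_rot: [3.141, -0.0, 1.504]
contact_force: [-2.0, 2.0, 5.3]
grip_width: 36.6
finger_force: 30.0
time: 6.82
tool_pos: [611.9, 70.9, 159.6]
tcp_rot: [-3.138, 0.0, 1.504]
contact_force: [1.3, -0.2, -0.0]
grip_width: 73.3
finger_force: 0.0
time: 7.23
tool_pos: [612.5, 70.9, 215.1]
tcp_rot: [-3.141, 0.0, 1.504]
contact_force: [-0.8, 0.7, -0.5]
grip_width: 91.3
finger_force: 0.0
```

```bash
python3 -m creep '-.0219 .0104 0 0 0 0 100;-.0319 .0154 -.01 0 0 0 100;-.0319 .0154 -.01 0 0 0 100;-.0319 .0154 -.01 0 0 0 100;-.0319 .0154 -.005 0 0 0 100;-.01 .0049 0 0 0 0 100;0 0 0 0 0 0 100;0 0 0 0 0 0 100'
```

```text
time: 7.9
tool_pos: [453.4, 147.9, 180.1]
tcp_rot: [-3.141, 0.0, 1.505]
contact_force: [0.3, -0.4, 0.4]
grip_width: 91.9
finger_force: 0.0
```

Run:
```python
from h import *
o=readout.get_obs();print(o['tool_pos'],o['tcp_rot'])
im=viewer.capture('scene');crop(im,150,90,150,120,5,'pics/g2.png')
```

```text
[453.42172041 147.92236202 180.10737868] [-3.14140077e+00  3.07393301e-04  1.50482397e+00]
```

View pics/g2.png

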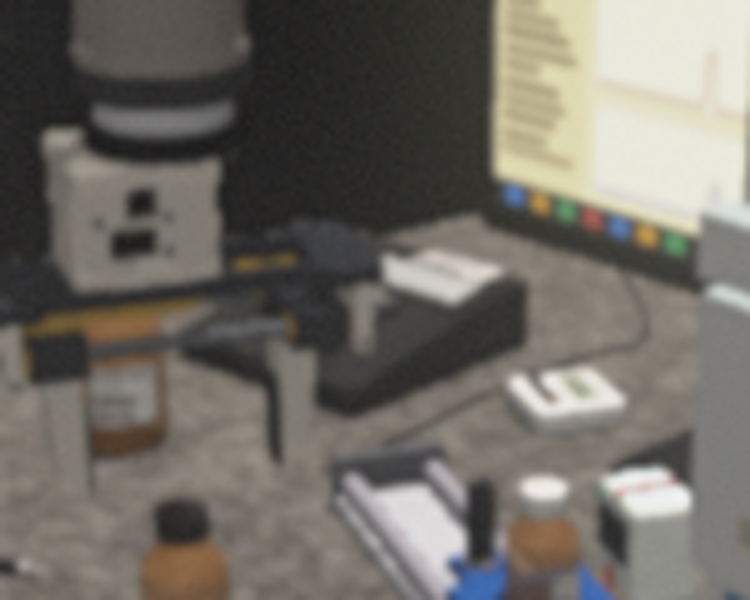

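The small bottle (white cap at crop 543,490) stands upright in its well. The open fingers straddle the black-capped bottle (crop 183,520). I'll descend.

```bash
python3 -m creep '-.0005 0 -.022 0 0 0 100;0 0 -.022 0 0 0 100;0 0 -.022 0 0 0 100;0 0 -.0145 0 0 0 100;0 0 0 0 0 0 100;0 0 0 0 0 0 25;0 0 0 0 0 0 25;0 0 0 0 0 0 25' && python3 -m creep '0 0 0 0 0 0 25;0 0 0 0 0 0 25;0 0 0 0 0 0 25;0 0 0 0 0 0 25;0 0 0 0 0 0 25;0 0 0 0 0 0 25' && python3 -m creep '0 0 .01 0 0 0 25;0 0 .025 0 0 0 25;0 0 .03 0 0 0 25;0 0 .03 0 0 0 25;0 0 .01 0 0 0 25;0 0 0 0 0 0 25;0 0 0 0 0 0 25;0 0 0 0 0 0 25'
```

```text
time: 8.62
tool_pos: [453.9, 147.7, 101.0]
tcp_rot: [3.139, -0.0, 1.503]
contact_force: [-0.5, -0.3, 0.7]
grip_width: 76.4
finger_force: 0.0
time: 9.12
tool_pos: [452.7, 147.8, 100.2]
tcp_rot: [3.141, -0.0, 1.504]
contact_force: [-0.8, 0.4, 3.1]
grip_width: 43.9
finger_force: 30.0
time: 9.78
tool_pos: [452.0, 147.7, 203.8]
tcp_rot: [-3.139, 0.001, 1.504]
contact_force: [0.3, -0.5, -2.2]
grip_width: 43.9
finger_force: 30.0
```

```bash
python3 -m creep '.0161 -.014 .004 0 0 0 25;.0261 -.023 .004 0 0 0 25;.0261 -.023 .004 0 0 0 25;.0261 -.023 .002 0 0 0 25;.0261 -.023 0 0 0 0 25;.0261 -.023 0 0 0 0 25;.01 -.0092 0 0 0 0 25;0 0 0 0 0 0 25' && python3 -m creep '0 0 -.02 0 0 0 25;0 0 -.02 0 0 0 25;0 0 -.015 0 0 0 25;0 0 -.005 0 0 0 25;0 0 0 0 0 0 25;0 0 0 0 0 0 25'
```

```text
time: 10.45
tool_pos: [610.7, 6.9, 216.3]
tcp_rot: [-3.139, 0.001, 1.501]
contact_force: [-1.4, 0.5, -2.0]
grip_width: 44.1
finger_force: 30.0
time: 10.95
tool_pos: [609.1, 10.1, 158.9]
tcp_rot: [-3.141, -0.0, 1.504]
contact_force: [0.8, 0.9, -0.8]
grip_width: 44.4
finger_force: 30.0
```

```bash
python3 -m creep '-.0004 -.0005 -.008 0 0 0 25;0 0 -.004 0 0 0 25;0 0 -.003 0 0 0 25;0 0 -.002 0 0 0 25;0 0 -.002 0 0 0 25;0 0 0 0 0 0 25;0 0 0 0 0 0 25'
```

```text
time: 11.53
tool_pos: [609.0, 9.1, 140.1]
tcp_rot: [3.141, 0.0, 1.504]
contact_force: [0.1, -0.3, -2.1]
grip_width: 43.7
finger_force: 30.0
```

Entered without force; going on to the floor.

```bash
python3 -m creep '0 0 -.003 0 0 0 25;0 0 -.003 0 0 0 25;0 0 -.003 0 0 0 25;0 0 -.0025 0 0 0 25;0 0 0 0 0 0 25;0 0 0 0 0 0 25'; python3 -m creep '0 0 -.0012 0 0 0 25;0 0 0 0 0 0 25;0 0 0 0 0 0 25'
```

```text
time: 12.03
tool_pos: [609.0, 9.1, 128.4]
tcp_rot: [3.142, -0.0, 1.504]
contact_force: [-0.1, 0.2, -0.9]
grip_width: 43.9
finger_force: 30.0
time: 12.28
tool_pos: [609.0, 9.2, 128.2]
tcp_rot: [3.141, 0.0, 1.504]
contact_force: [-2.5, -0.1, 5.6]
grip_width: 44.2
finger_force: 30.0
```

```bash
python3 -m creep '0 0 0 0 0 0 75;0 0 0 0 0 0 75;0 0 0 0 0 0 75;0 0 0 0 0 0 75;0 0 0 0 0 0 75;0 0 .005 0 0 0 75;0 0 .02 0 0 0 75;0 0 .025 0 0 0 75' && python3 -m creep '0 0 .025 0 0 0 75;0 0 .03 0 0 0 75;0 0 .01 0 0 0 75;0 0 0 0 0 .1208 40;0 .01 0 0 0 .1208 40;0 .015 0 0 0 .1208 40;.001 .015 0 0 0 .1208 40;.001 .015 0 0 0 .1208 40' && python3 -m creep '.001 .015 0 0 0 .1208 40;.001 .015 0 0 0 .1208 40;.001 .015 0 0 0 .1208 40;.001 .015 0 0 0 .1208 40;.001 .015 0 0 0 .1208 40;.001 .0115 0 0 0 .1208 40;0 0 0 0 0 .1208 40;0 0 0 0 0 .1208 40' && python3 -m creep '0 0 0 0 0 0 40;0 0 0 0 0 0 40'
python3 - <<'E'
from h import *
o=readout.get_obs();print(o['tool_pos'],o['tcp_rot'],o['joint_positions'],o['grip_width'])
im=viewer.capture('scene');crop(im,200,110,120,110,5,'pics/g3.png')
E
```

```text
time: 12.95
tool_pos: [608.0, 9.2, 176.3]
tcp_rot: [-3.137, -0.0, 1.504]
contact_force: [-0.6, 0.5, 0.6]
grip_width: 68.5
finger_force: 0.0
time: 13.62
tool_pos: [610.8, 64.6, 242.1]
tcp_rot: [-3.141, -0.0, 2.113]
contact_force: [0.0, 0.4, 0.4]
grip_width: 39.9
finger_force: 0.0
time: 14.28
tool_pos: [616.7, 151.5, 241.8]
tcp_rot: [-3.142, -0.001, 3.082]
contact_force: [0.3, -0.3, -1.2]
grip_width: 36.7
finger_force: 0.0
time: 14.45
tool_pos: [616.9, 150.6, 242.0]
tcp_rot: [3.142, -0.0, 3.071]
contact_force: [0.6, -0.1, -0.2]
grip_width: 36.6
finger_force: 0.0
[616.86214251 150.63795772 242.02834046] [ 3.14154665e+00 -4.66690372e-04  3.07063723e+00] [ 1.18850101e-01  5.83714681e-01  1.27015495e+00  1.38732670e-04
  1.28817265e+00 -1.38102951e+00] 36.56849779077005
```

View pics/g3.png

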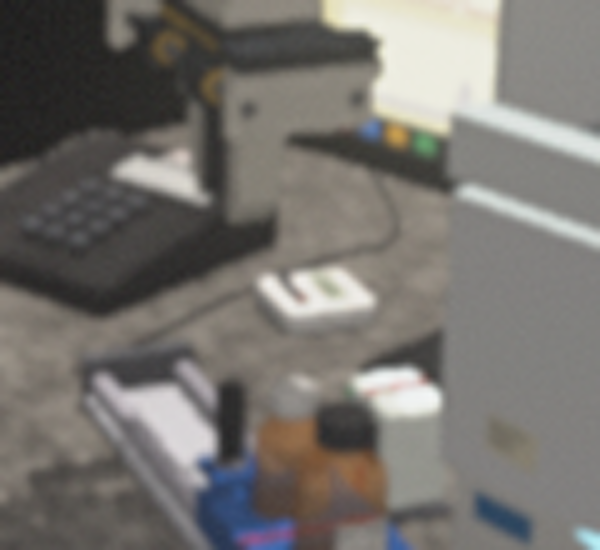

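```bash
python3 -m creep '.0003 0 -.025 0 0 0 40;0 0 -.03 0 0 0 40;0 0 -.03 0 0 0 40;0 0 -.025 0 0 0 40;0 0 -.01 0 0 0 40;0 0 -.0045 0 0 0 40;0 0 0 0 0 0 40;0 0 0 0 0 0 40' && python3 -m creep '0 0 0 0 0 0 0;0 0 0 0 0 0 0;0 0 0 0 0 0 0;0 0 0 0 0 0 0;0 0 0 0 0 0 0;0 0 0 0 0 0 0'
```

```text
time: 15.17
tool_pos: [618.1, 150.6, 119.3]
tcp_rot: [3.141, 0.002, 3.073]
contact_force: [0.6, -0.2, -0.3]
grip_width: 36.9
finger_force: 0.0
time: 15.67
tool_pos: [617.6, 150.7, 118.6]
tcp_rot: [3.141, 0.001, 3.074]
contact_force: [0.1, -0.3, 5.2]
grip_width: 13.9
finger_force: 30.0
```

```bash
python3 -m creep '.0002 .003 0 0 0 0 0;.0005 .007 0 0 0 0 0;.0007 .01 0 0 0 0 0;.0007 .01 0 0 0 0 0;.0007 .01 0 0 0 0 0;.0007 .01 0 0 0 0 0;.0007 .01 0 0 0 0 0;.0005 .007 0 0 0 0 0' && python3 -m creep '.0003 .005 0 0 0 0 0;.0001 .002 0 0 0 0 0;0 0 0 0 0 0 0;0 0 0 0 0 0 0'
python3 - <<'E'
from h import *
im=viewer.capture('top');crop(im,200,125,120,80,6,'pics/g4.png')
im=viewer.capture('scene');crop(im,210,140,90,90,6,'pics/g5.png')
E
```

```text
time: 16.33
tool_pos: [622.4, 218.4, 118.6]
tcp_rot: [3.141, 0.001, 3.074]
contact_force: [-0.6, -0.6, 5.5]
grip_width: 14.0
finger_force: 30.0
time: 16.67
tool_pos: [622.8, 225.2, 118.6]
tcp_rot: [3.141, 0.002, 3.075]
contact_force: [-0.7, 1.5, 5.3]
grip_width: 13.9
finger_force: 30.0
```

View pics/g4.png

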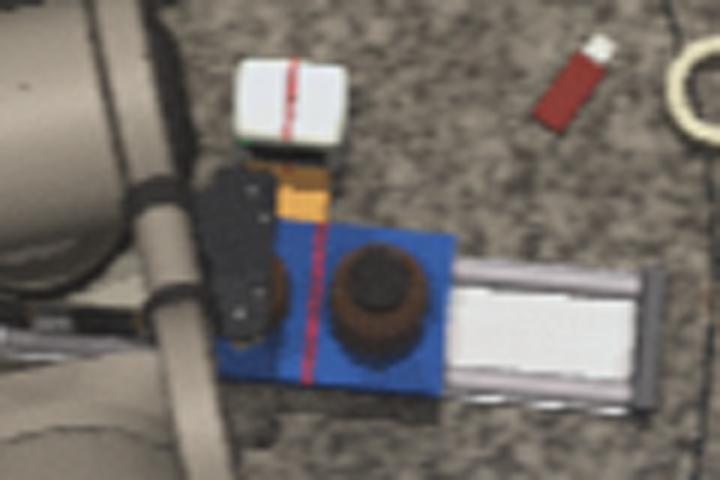

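View pics/g5.png

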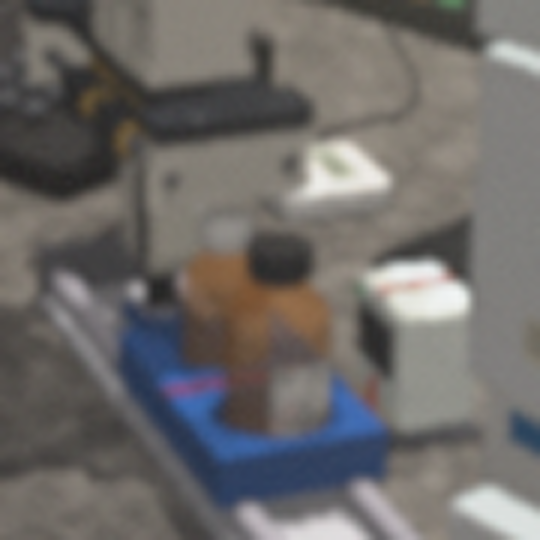

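Run:
```python
from h import *
t=lambda c,z: ray('top',(c[0]+.5)/6-.5+200,(c[1]+.5)/6-.5+125,z)
e=np.array([np.sin(.068),np.cos(.068),0])
print([t(c,46)@e for c in[(322,225),(306,382)]],[t(c,68)@e for c in[(294,60),(287,138)]])
```

```text
[np.float64(154.65252759870083), np.float64(155.40348799937686)] [np.float64(174.17974340324662), np.float64(174.04769031298625)]
```

```bash
python3 -m creep '.0002 .003 0 0 0 0 0;.0002 .003 0 0 0 0 0;0 0 0 0 0 0 0;0 0 0 0 0 0 0' && python3 -m creep '.0001 .002 0 0 0 0 0;0 0 0 0 0 0 0;0 0 0 0 0 0 0' && python3 -m creep '.0001 .002 0 0 0 0 0;0 0 0 0 0 0 0;0 0 0 0 0 0 0' && python3 -m creep '.0001 .0015 0 0 0 0 0;0 0 0 0 0 0 0;0 0 0 0 0 0 0' && python3 -m creep '.0001 .0015 0 0 0 0 0;0 0 0 0 0 0 0;0 0 0 0 0 0 0'
```

```text
time: 17.1
tool_pos: [623.3, 231.0, 118.6]
tcp_rot: [3.141, 0.002, 3.074]
contact_force: [0.8, 0.6, 6.1]
grip_width: 13.7
finger_force: 30.0
time: 17.35
tool_pos: [623.4, 232.8, 118.6]
tcp_rot: [3.141, 0.002, 3.074]
contact_force: [0.9, 0.8, 6.0]
grip_width: 14.1
finger_force: 30.0
time: 17.6
tool_pos: [623.5, 234.1, 118.6]
tcp_rot: [-3.141, 0.001, 3.074]
contact_force: [0.2, -2.0, 5.2]
grip_width: 14.2
finger_force: 30.0
time: 17.85
tool_pos: [623.6, 235.2, 118.6]
tcp_rot: [-3.141, 0.001, 3.074]
contact_force: [-1.3, -3.6, 6.5]
grip_width: 13.9
finger_force: 30.0
time: 18.1
tool_pos: [623.7, 237.0, 118.6]
tcp_rot: [-3.141, 0.001, 3.074]
contact_force: [-0.7, -2.1, 6.3]
grip_width: 13.7
finger_force: 30.0
```

```bash
for i in 1; do python3 -m creep '.0001 .0015 0 0 0 0 0;0 0 0 0 0 0 0;0 0 0 0 0 0 0' && python3 -m creep '.0001 .0015 0 0 0 0 0;0 0 0 0 0 0 0;0 0 0 0 0 0 0' && python3 -m creep '.0001 .0015 0 0 0 0 0;0 0 0 0 0 0 0;0 0 0 0 0 0 0'; done | grep -E 'tool_pos|contact'
```

```text
tool_pos: [623.8, 238.9, 118.6]
contact_force: [0.3, -1.5, 5.9]
tool_pos: [623.9, 240.9, 118.6]
contact_force: [0.6, 1.2, 4.2]
tool_pos: [624.1, 242.7, 118.6]
contact_force: [1.1, 2.3, 5.2]
```

```bash
for i in 1; do python3 -m creep '.0001 .001 0 0 0 0 0;0 0 0 0 0 0 0;0 0 0 0 0 0 0' && python3 -m creep '0 .0007 0 0 0 0 0;0 0 0 0 0 0 0;0 0 0 0 0 0 0;0 0 0 0 0 0 0'; done | grep -E 'tool_pos|contact'
python3 - <<'E'
from h import *
im=viewer.capture('top');crop(im,200,125,120,80,6,'pics/g6.png')
E
```

```text
tool_pos: [624.2, 244.1, 118.7]
contact_force: [0.6, 4.4, 5.3]
tool_pos: [624.2, 244.5, 118.6]
contact_force: [0.9, 3.2, 5.5]
```

View pics/g6.png

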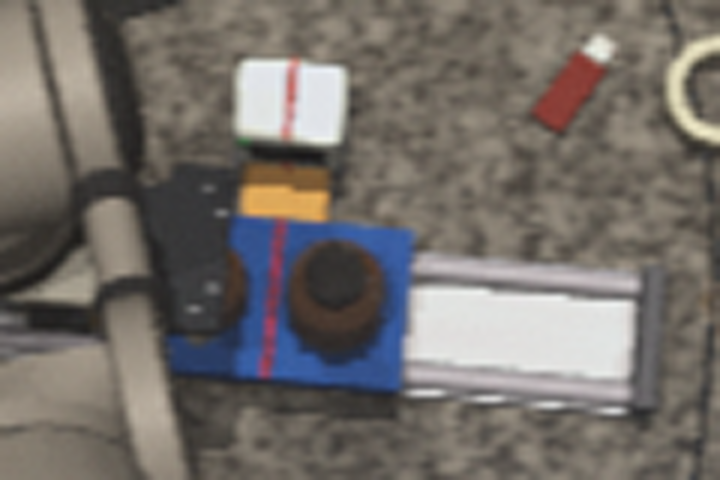

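```bash
python3 - <<'E'
from h import *
t=lambda c,z: ray('top',(c[0]+.5)/6-.5+200,(c[1]+.5)/6-.5+125,z)
e=np.array([np.sin(.068),np.cos(.068),0])
print([t(c,46)@e for c in[(281,222),(265,376)]])
E
python3 -m creep '0 .0007 0 0 0 0 0;0 0 0 0 0 0 0;0 0 0 0 0 0 0;0 0 0 0 0 0 0'
```

```text
[np.float64(173.9545297583683), np.float64(174.71135006716705)]
time: 19.82
tool_pos: [624.2, 244.8, 118.6]
tcp_rot: [3.141, 0.002, 3.074]
contact_force: [0.6, 1.5, 5.8]
grip_width: 13.9
finger_force: 30.0
```

```bash
python3 -m creep '0 0 0 0 0 0 0;0 0 0 0 0 0 0;0 0 0 0 0 0 0;0 0 0 0 0 0 0'; python3 -c "
from plant import order
print(order.close_job())"
```

```text
time: 20.15
tool_pos: [624.2, 244.7, 118.6]
tcp_rot: [3.141, 0.002, 3.074]
contact_force: [1.0, 1.5, 5.5]
grip_width: 13.7
finger_force: 30.0
the job is handed in; nothing more can be done
None
```

I put both bottles in their wells and slid the carriage into the notch, where the last picture shows its red line within about 1 mm of the reader's. I handed the job in at about 20 s still gripping the post at 30 N; no verdict came back.

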